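Pack the tool-post base: shim and riser plate over two dowels

TASK

Build up the tool-post packing on the green slotted fixture: thread the thin brass shim over both upright dowel pins and push it fully down onto the dowel bar, then thread the thicker steel riser plate over the same pins so that it lies flat on the shim. The dowel bar may be clamped anywhere along the fixture's slot, so find the pins by touch or by eye. Let go of both parts and leave the boring bar, the spanner and the parts box where they are.

Things in the scene. Friction and masses are not known exactly. Their poses are not given: they have to be found in the camera images.
- shim_c (a point): Centre of the loose brass shim, a flat plate 150 x 50 x 6 mm (its x, y, z), 0.30 to 0.46 kg. Two 14 mm through holes on its long centre line at x = -55 and +55 mm; the same either way round or up. It starts flat on a wooden block, its long edges overhanging by about 8 mm, so it can be gripped across the 50 mm width from above. It may swap sides with the riser.
- riser_c (a point): Centre of the loose grey steel riser plate, 150 x 50 x 12 mm (its x, y, z), 0.48 to 0.72 kg, with the same two 14 mm holes at x = -55 and +55 mm and the same symmetry. It starts on a wooden block of its own, just as the shim does.
- shim_block: Fixed wooden block under the shim at the start, 130 x 34 x 40 mm high (x, y, z), origin at the centre of its underside.
- riser_block: Fixed wooden block under the riser plate at the start, 130 x 34 x 40 mm high, origin at the centre of its underside.
- fixture: Fixed green fixture on the bench, 260 x 112 x 20 mm (x, y, z), origin at the centre of its underside. A slot runs along its x at y = 0, and a dark steel dowel bar is clamped in the slot (see slot_mid). Fully home, the shim's centre is 53 mm and the riser's 62 mm above this origin.
- slot_mid (a point): Point over the fixture's middle at the height of the dowel bar's flat top (50 mm up), axes as the fixture. The bar (190 x 30 mm, fixed, rigid) carries two upright 12 mm pins 110 mm apart along x, at y = 0, 40 mm tall, the top 6 mm tapering to 7 mm. The pins' midpoint lies anywhere from -24 to +24 mm along x from here: this offset is NOT reported; feel or look for it.
- boring_bar: Loose boring bar lying along its x, 180 mm long, 18 mm square shank; origin 80 mm from the shank's end, underside. Bystander beyond the work.
- spanner: Loose open spanner, 170 mm long, lying along its x. Bystander beyond the work.
- parts_box: Loose blue plastic box with a white lid, 86 x 126 x 50 mm high, 1 kg, origin at the centre of its underside. Bystander beyond the fixture.
Not all that is in view belongs to the job. Of the things like the part that bears shim_c, leave any that is black or blue; of the rest the smaller one is meant.

How it is judged:
By the outcome, as a careful person would: the job done as asked, in the order asked, and still so for the second after the job is handed in, with the robot touching nothing.
It also fails if it takes over 72 s, if anything falls off the work surface, if the arm or the gripper's body presses on something with over 40 N, if the wrist force passes 120 N, or if a joint passes its speed limit or range.

ROBOT

A 6-joint arm with a two-finger parallel gripper is mounted at the origin on the work surface. World frame = base frame: x ahead of the robot, y to its left, z up, the work surface at z = 0. Lengths are in m, angles in degrees, forces in N, time in s.
With the tool pointing down it reaches from about 0.4 to 0.825 m from the base axis. Payload 7 kg.
Tool frame: the origin (TCP) lies at the very end of the fingers, on their centre line; the grasp point (between the pads) lies r.pinch_z behind it (r.pinch_z is the distance from the TCP to the grasp point, in m); z points along the fingers, y is the direction in which the jaws open and shut (so a half turn about z gives the same grasp; the last joint's range is limited). The gripper opens to 88 mm and grips with 3 to 60 N. Pads are 19 mm wide; open, the fingers measure 130 mm over their backs; the gripper's body (78 mm by 193 mm) begins 47 mm behind the grasp point.
Start: joints at [87.783, 20.546, 0.682, 0, -70.136, -16.507], TCP at [0.217, 0.639, 0.227] pointing down, gripper open.
Joint ranges: [-176.03, 176.03], [-82.01, 121.73], [-58.28, 71.71], [-173.87, 95.51], [-174.79, -0.11], [-173.66, 173.66]. Speed limits (degrees/s): [136.94, 136.94, 172.46, 180, 180, 180].

INTERFACE

Orientations are given as [roll, pitch, yaw] about the fixed x, y, z axes, in that order (R = Rz(yaw) Ry(pitch) Rx(roll)).
In Python, from plant import r gives the robot as it stands. The module is installed in compiled form; this text tells all that it offers.
- The arm moves only by the tool servo_tool, never from a script. Its argument "steps" is a list of rows, each a list of 5 numbers: the finger opening in cm, from 0 to 8.76, then the shift along the tool's x, y, z in cm, then the turn about the tool's z in degrees. In form: [[fingers, x, y, z, spin], ...]. A call has 1 to 8 rows; each row shifts and turns the commanded pose from where the row before left it, along the tool's axes as they then stand; what a row does not reach is not made up. A row lasts 1/8 s, in which the tool goes at most 62.5 mm and 10.7 degrees, less where a joint would pass 70% of its speed; a pose out of reach is approached as far as the arm can. A call with a gripper value outside its range is refused whole. The fingers move at their own pace and stop on an object; "squeeze" is the grip in N (left out, the last holds). Time passes only in rows, so rows that do not move let the fingers close. It gives the time, the measured TCP pose, the force and the opening at its end, in the units of the state.
- r.get_state(): the state, without advancing time (a new reading comes with each control period).
- r.capture(name): name is "scene" or "top"; returns the picture (420x560x3 uint8, red, green, blue); there is no depth.
- r.calibration(name): a dict with "K" (3x3 intrinsics, pixels), "rvec" (rotation vector, rad) and "tvec" (3), from world to camera coordinates, as OpenCV has them. Camera axes: x right, y down, z forward; pixel columns grow to the right and rows downward; lengths in m; the calibration is good to about 2 mm. A picture is of the moment at which its call begins. calibration takes no time and is no camera call.
- r.close_job(): hands the job in, once; it reports no verdict.
The state is a dict: "time_s": time; "joints": joint angles; "qd": joint speeds; "joint_torque": joint torques, N m; "tcp_pos": TCP position; "eef_rot": TCP orientation; "contact_force": force on the tool from outside, world axes, zero at the start; "moment": the same for the moment, N m; "gripper_width": finger opening in m.
Only numpy, scipy, OpenCV 4.12 (cv2) and the standard library are available. Lean on these libraries where they do the work, as an engineer would, in place of code of your own. Each camera call takes 0.05 s, during which the arm holds its last target.

## Working session

There is one attempt and no reset: what is moved stays moved. The work goes in short steps, Python scripts to look and compute and a tool call to move; the robot and the scene stay as the last step left them, time stands still between calls to the robot, and variables do not carry over. Pictures are saved under pics/ and viewed, and the job is handed in when it is done.

Besides the shell and the picture viewer there is one more tool, called after "Request:" in YAML: its name, and indented under it one key for each argument. servo_tool: Moves the arm, as the interface text tells. Its arguments: {"type":"object","properties":{"steps":{"type":"array","items":{"type":"array","items":{"type":"number"}}},"squeeze":{"type":"number"}},"required":["steps"]}

```bash
mkdir -p pics; python3 - <<'E'
from plant import r
import cv2
for n in("scene","top"):
    cv2.imwrite(f"pics/{n}0.png",r.capture(n)[:,:,::-1]); c=r.calibration(n); print(n,c)
print(r.get_state(), r.pinch_z)
E
```

```text
scene {'K': array([[424.91028702,   0.        , 278.48144314],
       [  0.        , 424.91028702, 199.38293787],
       [  0.        ,   0.        ,   1.        ]]), 'rvec': array([ 1.59598766,  1.91354544, -0.83859748]), 'tvec': array([-0.10743303, -0.34351031,  1.60949209])}
top {'K': array([[496.22539483,   0.        , 273.22735853],
       [  0.        , 496.22539483, 220.82010286],
       [  0.        ,   0.        ,   1.        ]]), 'rvec': array([ 2.13310671, -2.15118285,  0.1396172 ]), 'tvec': array([0.19656971, 0.55569259, 1.41013261])}
{'time_s': 0.1, 'joints': array([ 8.77813353e+01,  2.05863538e+01,  6.41128576e-01, -1.91515534e-02,
       -7.01358935e+01, -1.65078318e+01]), 'qd': array([ 0.00990987, -0.03105777,  0.19573807, -0.01680479, -0.00050488,
        0.03300325]), 'joint_torque': array([-1.70620930e-03, -5.84164095e+01,  2.93751669e+01,  7.01549873e+00,
        1.02201567e-02, -5.37070139e-05]), 'tcp_pos': array([0.21657606, 0.63886414, 0.22573895]), 'eef_rot': array([ 1.79917108e+02, -5.78911481e-03, -1.87330126e+01]), 'contact_force': array([-0.72756562,  0.01592817,  0.30835229]), 'moment': array([-0.01136161,  0.06708915,  0.0025689 ]), 'gripper_width': 0.0876103882180379} 0.0188
```

View pics/scene0.png

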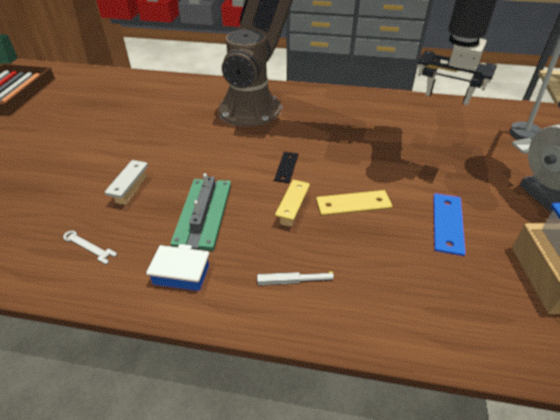

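View pics/top0.png

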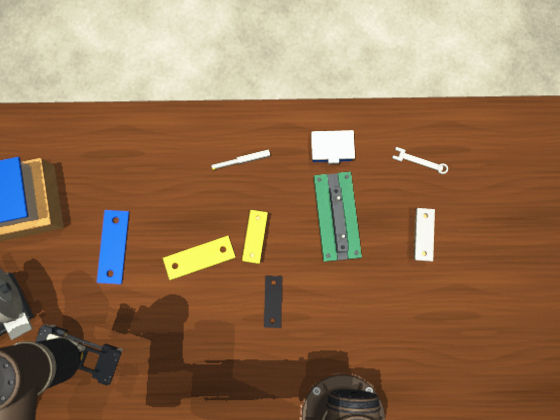

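Candidates for the shim: the yellow plate at top (255,236), the larger yellow one at (198,258), black at (273,301) and blue at (112,246). By the description it is the smaller yellow one, on a block at (255,236). I'll check that in a close crop.

```bash
python3 - <<'E'
import cv2,numpy as np
t=cv2.imread("pics/top0.png");s=cv2.imread("pics/scene0.png")
a=cv2.resize(t[195:285,155:455],None,fx=2.6,fy=2.6,interpolation=cv2.INTER_CUBIC)
b=cv2.resize(s[145:255,95:400],None,fx=2.6,fy=2.6,interpolation=cv2.INTER_CUBIC)
b=cv2.resize(b,(a.shape[1],b.shape[0]))
cv2.imwrite("pics/crop0.png",np.vstack([a,b]));print(a.shape,b.shape)
E
```

```text
(234, 780, 3) (286, 780, 3)
```

View pics/crop0.png

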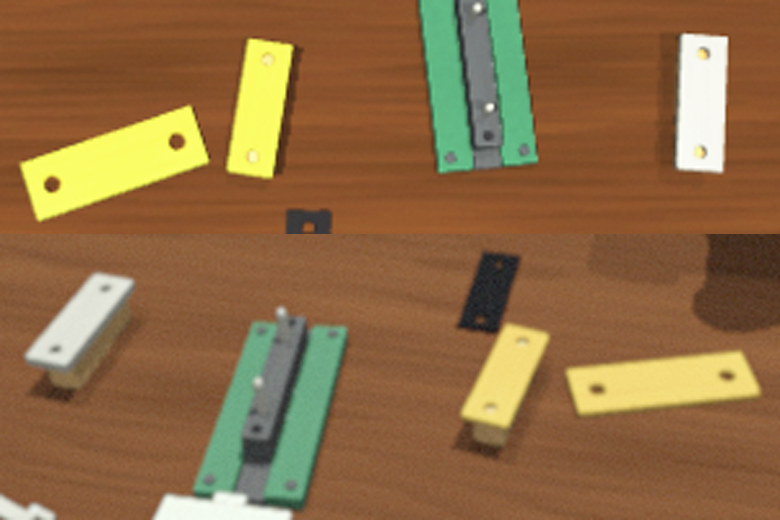

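The crop confirms it: the small yellow plate sits on a block, and the light grey plate on the block at the right (425,235) is the riser. Pin tips are near top (338,198) and (343,236), scene (205,175) and (196,202). Next I measure.

```bash
cat > h.py <<'E'
import cv2,numpy as np
from plant import r
def cal(n):
    c=r.calibration(n); R=cv2.Rodrigues(c["rvec"])[0]; return c["K"],R,np.array(c["tvec"]).reshape(3)
def ray(n,uv):
    K,R,t=cal(n); d=R.T@np.linalg.solve(K,[uv[0],uv[1],1.]); return -R.T@t,d
def onz(n,uv,z):
    o,d=ray(n,uv); return o+d*(z-o[2])/d[2]
def tri(a,b):
    P=[]
    for n in("top","scene"):
        K,R,t=cal(n);P.append(K@np.c_[R,t])
    X=cv2.triangulatePoints(P[0],P[1],np.float64(a).reshape(2,1),np.float64(b).reshape(2,1)).ravel();X=X[:3]/X[3]
    e=[np.round((p@np.r_[X,1])[:2]/(p@np.r_[X,1])[2]-u,1) for p,u in zip(P,(a,b))]
    return X,e
def proj(n,X):
    K,R,t=cal(n);p=K@(R@np.asarray(X)+t);return p[:2]/p[2]
def quad(img,lo,hi,box,space=cv2.COLOR_BGR2HSV):
    x0,y0,x1,y1=box; m=cv2.inRange(cv2.cvtColor(img,space),lo,hi); mm=np.zeros_like(m);mm[y0:y1,x0:x1]=m[y0:y1,x0:x1]
    c=max(cv2.findContours(mm,cv2.RETR_EXTERNAL,cv2.CHAIN_APPROX_NONE)[0],key=cv2.contourArea)
    return c,cv2.minAreaRect(c)
E
python3 - <<'E'
from h import *
t=cv2.imread("pics/top0.png");s=cv2.imread("pics/scene0.png")
H=lambda i:cv2.cvtColor(i,cv2.COLOR_BGR2HSV)
for n,i,p in[("top",t,(250,236)),("top",t,(423,238)),("scene",s,(293,202)),("scene",s,(127,180))]:print(n,p,H(i)[p[1],p[0]])
def blobcent(i,x,y,w):
    g=cv2.cvtColor(i,cv2.COLOR_BGR2GRAY).astype(int)[y-w:y+w+1,x-w:x+w+1];print(g)
blobcent(t,338,198,4);blobcent(t,343,236,4);blobcent(s,205,176,4);blobcent(s,196,202,4)
# plates
for name,lo,hi,bt,bs in[("shim",(20,100,150),(35,255,255),(238,205,272,268),(270,175,315,232)),("riser",(0,0,185),(180,60,255),(408,200,442,268),(100,155,152,205))]:
    ct,rt=quad(t,lo,hi,bt);cs,rs=quad(s,lo,hi,bs);print(name,rt,rs)
    X,e=tri(rt[0],rs[0]);print(X,e)
    bx=cv2.boxPoints(rt);
    w=np.array([onz("top",q,X[2]) for q in bx]);print(np.round(w,4),[np.linalg.norm(w[k]-w[k-1]) for k in range(4)])
    z0=X[2]; c=w.mean(0); L=(w[1]-w[0],w[2]-w[1]);l=max(L,key=np.linalg.norm);print("c",c,"yaw",np.degrees(np.arctan2(l[1],l[0])))
E
```

```text
top (250, 236) [ 30 157 251]
top (423, 238) [ 30   7 249]
scene (293, 202) [ 25 122 244]
scene (127, 180) [ 33  12 226]
[[122 122 122 123 123 122 120 127 149]
 [121 122 121 123 123 123 123 118 127]
 [112 111 112 143 192 177 120 118 112]
 [107 106 121 197 244 232 144 118 109]
 [107 107 122 188 237 221 120  90 101]
 [106 106 116 141 170 149  87  77 105]
 [115 105 111 117 113  94  89 106 114]
 [112 109 110 111 111 113 115 119 126]
 [112 113 111 113 120 124 122 120 116]]
[[128 128 126 123 124 124 113  88 113]
 [118 119 128 123 124 123 117  98 113]
 [112 111 115 130 148 130 100 107 113]
 [110 106 128 201 241 223  89 100 113]
 [110 106 141 223 249 221  89  88 114]
 [121 110 128 174 198 149  91 106 106]
 [127 113 115 121 123 119 117 118 107]
 [121 114 110 110 120 124 125 115 106]
 [121 117 117 122 127 124 123 114  94]]
[[103 104 108 123 121 110 104 106 101]
 [105 115 139 166 166 133 107 101 102]
 [ 99 117 165 200 199 161 118 103 108]
 [103 119 155 193 195 158 122 103 103]
 [ 97 111 135 155 160 147 121 103 102]
 [105 104 120 133 136 129 120 106  99]
 [113 114 113 121 126 122 111  86  79]
 [1
[... 901 characters left out ...]
67542413241), np.float64(0.1532089730330201)]
c [0.51271738 0.24702648 0.04177505] yaw -9.403309402654086
riser ((424.6905517578125, 234.04579162597656), (17.756103515625, 52.076881408691406), 2.2025983333587646) ((125.83528137207031, 177.35882568359375), (14.534340858459473, 48.05009460449219), 40.60129165649414)
[ 0.51417837 -0.24637223  0.04887475] [array([ 0.5, -0.2]), array([0.7, 0.1])]
[[ 0.4398 -0.213   0.0489]
 [ 0.5909 -0.2261  0.0489]
 [ 0.5883 -0.2773  0.0489]
 [ 0.4374 -0.2636  0.0489]] [np.float64(0.05058361666103678), np.float64(0.15161613337958532), np.float64(0.051335535208092795), np.float64(0.15154917819383057)]
c [ 0.51410433 -0.24499343  0.04887475] yaw -4.928212704915413
```

```bash
python3 - <<'E'
from h import *
t=cv2.imread("pics/top0.png");s=cv2.imread("pics/scene0.png")
for n in("top","scene"):print(n,ray(n,(0,0))[0].round(3))
def cen(i,x,y,w,th):
    g=cv2.cvtColor(i,cv2.COLOR_BGR2GRAY).astype(float)[y-w:y+w+1,x-w:x+w+1];g=np.clip(g-th,0,None);Y,X=np.mgrid[y-w:y+w+1,x-w:x+w+1];return np.array([(g*X).sum(),(g*Y).sum()])/g.sum()
P=[]
for a,b,th in[((338,198),(205,175),(140,140)),((343,236),(196,202),(140,160))]:
    ut=cen(t,*a,3,th[0]);us=cen(s,*b,2,th[1]);X,e=tri(ut,us);print(ut,us,X,e,"top@.09",onz("top",ut,.09),"scene@.09",onz("scene",us,.09));P.append(onz("top",ut,.09))
d=P[0]-P[1];print("sep",np.linalg.norm(d),"yaw",np.degrees(np.arctan2(d[1],d[0])),"mid",(P[0]+P[1])/2)
for (n,i,b) in(("top",t,(310,168,365,265)),("scene",s,(165,170,240,250))):
    c,rc=quad(i,(60,80,40),(90,255,255),b);w=np.array([onz(n,q,.02) for q in cv2.boxPoints(rc)])
    print(n,rc,np.round(w,4))
    if n=="top":
        l=w[1]-w[0] if np.linalg.norm(w[1]-w[0])>np.linalg.norm(w[2]-w[1]) else w[2]-w[1];print(w.mean(0),np.degrees(np.arctan2(l[1],l[0])),[np.linalg.norm(w[k]-w[k-1]) for k in range(4)])
# plate holes at top: dark/other colour
for nm,z,hs in(("shim",.046,((257.5,218),(252,255))),("riser",.052,((425.5,215.5),(424,253.5)))):
    q=[onz("top",h,z) for h in hs];d=q[0]-q[1];print(nm,np.round(q,4),np.linalg.norm(d),np.degrees(np.arctan2(d[1],d[0])),(q[0]+q[1])/2)
c,rt=quad(t,(20,100,150),(35,255,255),(238,205,272,268));print(onz("top",rt[0],.046))
c,rt=quad(t,(0,0,185),(180,60,255),(408,200,442,268));print(onz("top",rt[0],.052))
E
```

```text
top [0.352 0.175 1.477]
scene [1.368 0.367 0.844]
[338.19186992 197.34796748] [204.53   174.4325] [0.5987574  0.02307881 0.16880045] [array([-2.6,  0.8]), array([-4. , -0.2])] top@.09 [0.61585749 0.00641643 0.09      ] scene@.09 [ 0.5079869  -0.00579021  0.09      ]
[342.9888535  235.74522293] [195.30350195 201.07782101] [ 0.52028252 -0.02681216 -0.00444228] [array([ 3.4, -1.2]), array([5. , 0.1])] top@.09 [ 0.50614376 -0.00416941  0.09      ] scene@.09 [0.61647238 0.00393438 0.09      ]
sep 0.11022323621868324 yaw 5.51118290422663 mid [0.56100063 0.00112351 0.09      ]
top ((325.1559143066406, 217.36831665039062), (86.49115753173828, 13.935176849365234), 83.50065612792969) [[0.6976 0.0706 0.02  ]
 [0.702  0.029  0.02  ]
 [0.444  0.0063 0.02  ]
 [0.4397 0.0469 0.02  ]]
[0.57081795 0.03819392 0.02      ] -174.96617665111395 [np.float64(0.25895799546557047), np.float64(0.04186009243721306), np.float64(0.25900021779024396), np.float64(0.040825764358983066)]
scene ((213.72152709960938, 214.55828857421875), (15.829483032226562, 72.1742935180664), 14.743562698364258) [[ 0.7111  0.0299  0.02  ]
 [ 0.437  -0.0038  0.02  ]
 [ 0.447   0.0466  0.02  ]
 [ 0.717   0.0721  0.02  ]]
shim [[0.5653 0.2376 0.046 ]
 [0.4575 0.2538 0.046 ]] 0.10903382687170637 -8.550958940759767 [0.51140965 0.24573199 0.046     ]
riser [[ 0.5672 -0.2491  0.052 ]
 [ 0.4572 -0.2392  0.052 ]] 0.11042493493455194 -5.129311282745592 [ 0.51217106 -0.24416258  0.052     ]
[0.5116892  0.24689127 0.046     ]
[ 0.51319005 -0.24403195  0.052     ]
```

```bash
cat >> h.py <<'E'
def need(x,y,z,yaw,yawf=None):
    "tool shift (cm) to world target, in frame with yaw; and the spin"
    s=r.get_state();p=s["tcp_pos"];cy=s["eef_rot"][2]
    d=(np.array([x,y,z])-p)*100;a=np.radians(yaw);
    print("t",round(s["time_s"],2),"tcp",p.round(4),"rot",s["eef_rot"].round(2),"F",s["contact_force"].round(1),"M",s["moment"].round(2),"w",round(s["gripper_width"],4))
    print("spin",round(-(yaw-cy),2),"shift in yaw frame",np.round([np.cos(a)*d[0]+np.sin(a)*d[1],np.sin(a)*d[0]-np.cos(a)*d[1],-d[2]],2))
E
python3 - <<'E'
from h import *
print(tri((338.19,197.35),(195.3,201.08)),tri((342.99,235.75),(204.53,174.43)))
need(.512,.2465,.11,-9.2)
E
```

```text
(array([0.61621599, 0.00536593, 0.08989783]), [array([ 0.4, -0.1]), array([0.6, 0. ])]) (array([ 0.50652356, -0.00516631,  0.08884477]), [array([ 0.3, -0.1]), array([0.4, 0. ])])
t 0.1 tcp [0.2166 0.6389 0.2257] rot [ 1.7992e+02 -1.0000e-02 -1.8730e+01] F [-0.7  0.   0.3] M [-0.01  0.07  0.  ] w 0.0876
spin -9.53 shift in yaw frame [35.44 34.01 11.57]
```

Request:
servo_tool:
  steps:
    - [8.7,0,0,0,-9.5]
    - [8.7,4.2,4.0,0,0]
    - [8.7,4.2,4.0,0,0]
    - [8.7,4.2,4.0,0,0]
    - [8.7,4.2,4.0,0,0]
    - [8.7,4.2,4.0,0,0]
    - [8.7,4.2,4.0,1,0]
    - [8.7,4.2,4.0,3,0]
  squeeze: 40

```text
time_s: 1.1
tcp_pos: [0.462, 0.3168, 0.1888]
eef_rot: [-179.8, -0.1, -9.2]
contact_force: [0.8, 0.5, -1.1]
gripper_width: 0.087
```

Request:
servo_tool:
  steps:
    - [8.7,3.0,3.0,3.7,0]
    - [8.7,3.0,3.0,3.7,0]
    - [8.7,0,0,0,0]
    - [8.7,0,0,0,0]

```text
time_s: 1.6
tcp_pos: [0.5104, 0.2489, 0.1139]
eef_rot: [180.0, -0.0, -9.3]
contact_force: [-0.1, 0.9, -0.5]
gripper_width: 0.0875
```

```bash
python3 - <<'E'
from h import *
need(.512,.2465,.0245,-9.2)
cv2.imwrite("pics/s1.png",cv2.resize(r.capture("scene")[130:260,220:380,::-1],None,fx=4,fy=4));cv2.imwrite("pics/t1.png",cv2.resize(r.capture("top")[190:290,180:330,::-1],None,fx=4,fy=4))
E
```

```text
t 1.6 tcp [0.5104 0.2489 0.1139] rot [179.98  -0.    -9.26] F [-0.1  0.9 -0.5] M [ 0.1  -0.06  0.01] w 0.0875
spin -0.06 shift in yaw frame [0.2  0.21 8.94]
```

View pics/s1.png

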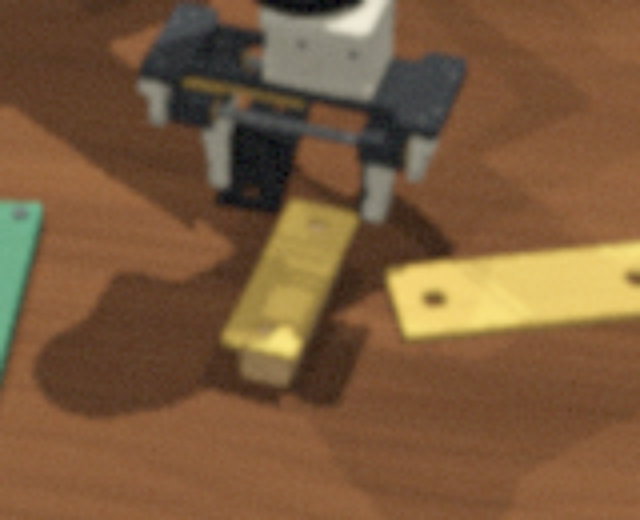

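View pics/t1.png

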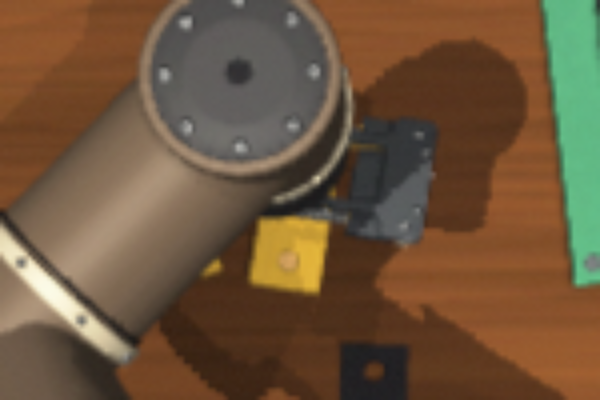

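The gripper straddles the shim around its middle. The large yellow plate lies flat, so the fingertips clear it. Descending and gripping.

Request:
servo_tool:
  steps:
    - [8.7,0.2,0.2,3.0,0]
    - [8.7,0,0,3.0,0]
    - [8.7,0,0,2.0,0]
    - [8.7,0,0,0.9,0]
    - [8.7,0,0,0,0]
    - [4.0,0,0,0,0]
    - [4.0,0,0,0,0]
    - [4.0,0,0,0,0]
  squeeze: 40

```text
time_s: 2.7
tcp_pos: [0.512, 0.2468, 0.0254]
eef_rot: [-180.0, -0.0, -9.2]
contact_force: [-0.2, -0.1, 0.8]
gripper_width: 0.0625
```

Request:
servo_tool:
  steps:
    - [4.0,0,0,0,0]
    - [4.0,0,0,0,0]
    - [4.0,0,0,0,0]
    - [4.0,0,0,0,0]

```text
time_s: 3.2
tcp_pos: [0.5118, 0.2465, 0.025]
eef_rot: [180.0, -0.0, -9.2]
contact_force: [-1.5, -1.7, 3.9]
gripper_width: 0.049
```

Request:
servo_tool:
  steps:
    - [4.0,0,0,1,0]
    - [4.0,0,0,0,0]

```text
time_s: 3.45
tcp_pos: [0.5138, 0.2463, 0.0188]
eef_rot: [-180.0, -0.2, -9.1]
contact_force: [-4.0, -10.8, 35.8]
gripper_width: 0.0494
```

That was a sign slip: tool z points down, so I pushed down 1 cm instead of lifting. The wrist force reached about 36 N, which is within limits. Backing up now.

Request:
servo_tool:
  steps:
    - [4.0,0,0,-1,0]
    - [4.0,0,0,0,0]
    - [4.0,0,0,0,0]

```text
time_s: 3.82
tcp_pos: [0.5112, 0.2463, 0.0239]
eef_rot: [179.9, 0.1, -9.2]
contact_force: [-0.5, 0.8, -4.6]
gripper_width: 0.0493
```

```bash
python3 - <<'E'
from h import *
need(.512,.2465,.0245,-9.2)
cv2.imwrite("pics/s2.png",cv2.resize(r.capture("scene")[130:260,220:380,::-1],None,fx=4,fy=4))
E
```

```text
t 3.83 tcp [0.5112 0.2463 0.0239] rot [ 1.7995e+02  6.0000e-02 -9.2400e+00] F [-0.5  0.8 -4.6] M [ 0.01 -0.01 -0.04] w 0.0493
spin -0.04 shift in yaw frame [ 0.08 -0.03 -0.06]
```

View pics/s2.png

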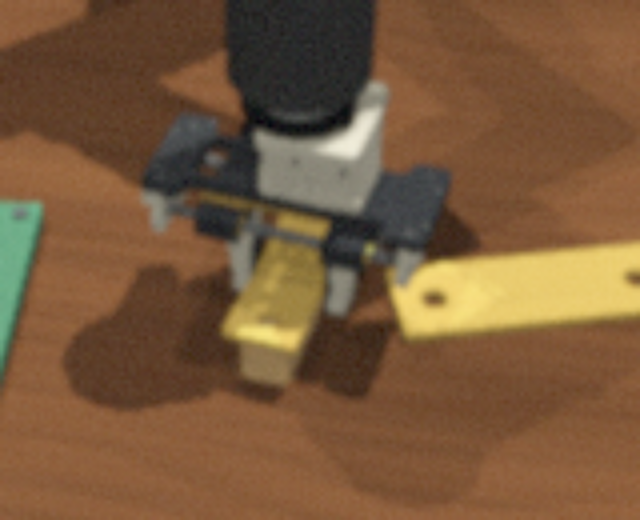

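The shim still sits on its block. I'll regrip to take out any slip, then lift (z negative).

Request:
servo_tool:
  steps:
    - [6.5,0,0,0,0]
    - [6.5,0,0,0,0]
    - [6.5,0,0,0,0]
    - [4.0,0,0,0,0]
    - [4.0,0,0,0,0]
    - [4.0,0,0,0,0]
    - [4.0,0,0,0,0]

```text
time_s: 4.75
tcp_pos: [0.5118, 0.2466, 0.0249]
eef_rot: [180.0, -0.0, -9.2]
contact_force: [0.3, -1.0, 0.6]
gripper_width: 0.0492
```

Request:
servo_tool:
  steps:
    - [4.0,0,0,-1,0]
    - [4.0,0,0,-3,0]
    - [4.0,0,0,-4,0]
    - [4.0,0,0,-3,-7.5]
    - [4.0,0,0,0,-7.0]
    - [4.0,0,0,0,0]

```text
time_s: 5.5
tcp_pos: [0.5114, 0.2464, 0.1352]
eef_rot: [-180.0, 0.0, 5.2]
contact_force: [-0.1, 0.2, -3.8]
gripper_width: 0.049
```

```bash
python3 - <<'E'
from h import *
need(.5614,.0003,.120,5.3)
E
```

```text
t 5.5 tcp [0.5114 0.2464 0.1352] rot [-1.7998e+02  1.0000e-02  5.2100e+00] F [-0.1  0.2 -3.8] M [-0.1   0.04  0.02] w 0.049
spin -0.09 shift in yaw frame [ 2.71 24.97  1.52]
```

Request:
servo_tool:
  steps:
    - [4.0,0.5,5.0,0,0]
    - [4.0,0.5,5.0,0,0]
    - [4.0,0.5,5.0,0,0]
    - [4.0,0.6,5.0,0,0]
    - [4.0,0.6,3.0,0,0]
    - [4.0,0,2.0,0.8,0]
    - [4.0,0,0,0,0]
    - [4.0,0,0,0,0]

```text
time_s: 6.5
tcp_pos: [0.5613, 0.0005, 0.1264]
eef_rot: [180.0, 0.1, 5.2]
contact_force: [0.0, 0.8, -3.7]
gripper_width: 0.049
```

```bash
python3 - <<'E'
from h import *
need(.5614,.0003,.110,5.3)
a=r.capture("scene")[:,:,::-1];b=r.capture("top")[:,:,::-1]
cv2.imwrite("pics/s3f.png",a);cv2.imwrite("pics/t3f.png",b)
cv2.imwrite("pics/s3.png",cv2.resize(a[120:250,150:310],None,fx=4,fy=4,interpolation=2));cv2.imwrite("pics/t3.png",cv2.resize(b[150:290,260:420],None,fx=4,fy=4,interpolation=2))
E
```

```text
t 6.5 tcp [5.613e-01 5.000e-04 1.264e-01] rot [1.80e+02 5.00e-02 5.23e+00] F [ 0.   0.8 -3.7] M [-0.05 -0.05 -0.  ] w 0.049
spin -0.07 shift in yaw frame [0.01 0.02 1.64]
```

View pics/s3.png

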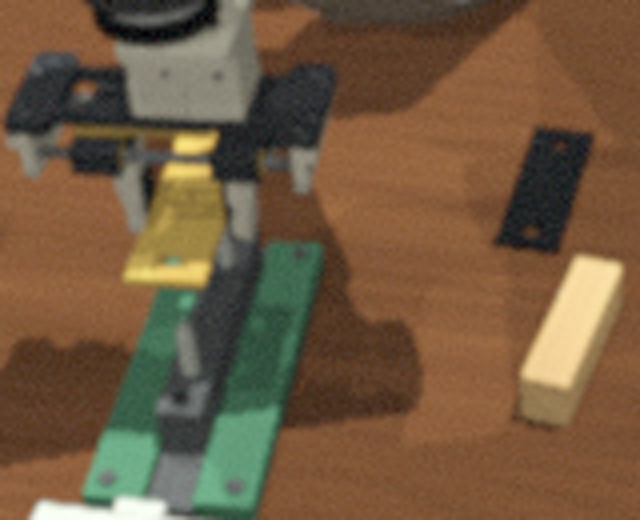

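View pics/t3.png

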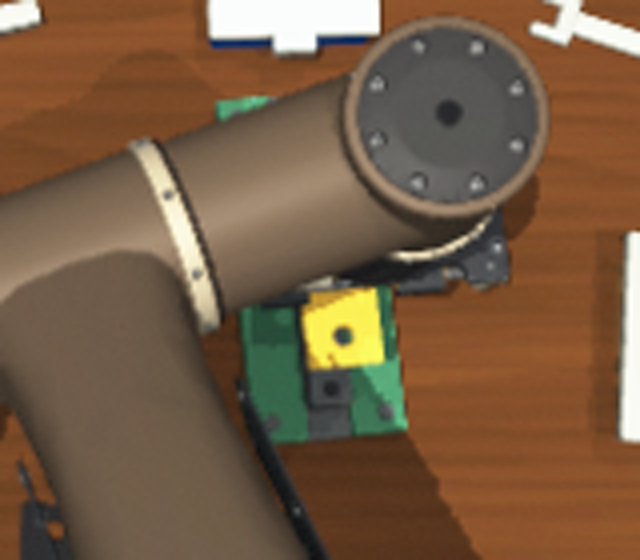

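The shim hangs level over the fixture. Its near hole shows at top (345.4,233.4) and its far hole at scene (192.2,185.1). I'll compare both with the pins.

```bash
python3 - <<'E'
from h import *
t=cv2.imread("pics/t3f.png");s=cv2.imread("pics/s3f.png")
m=cv2.inRange(cv2.cvtColor(t,cv2.COLOR_BGR2HSV),(20,100,150),(35,255,255))[222:242,334:358]
g=cv2.cvtColor(t,cv2.COLOR_BGR2GRAY)[228:240,339:352];w=np.clip(170-g.astype(float),0,None)[2:-2,2:-2];Y,X=np.mgrid[230:238,341:350];print((w*X).sum()/w.sum(),(w*Y).sum()/w.sum())
u=((w*X).sum()/w.sum(),(w*Y).sum()/w.sum())
print("near hole",onz("top",u,.148),onz("top",(345.4,233.4),.148)); print("far hole",onz("scene",(192.2,185.1),.148))
c,rc=quad(s,(18,90,110),(35,255,255),(175,150,215,192));print(rc)
E
```

```text
345.24 233.57037037037037
near hole [ 0.50551976 -0.00286666  0.148     ] [ 0.50597721 -0.00330938  0.148     ]
far hole [0.61973554 0.00534099 0.148     ]
((194.48167419433594, 176.39450073242188), (21.072181701660156, 33.8112678527832), 16.699241638183594)
```

Request:
servo_tool:
  steps:
    - [4.0,0,0.1,2.5,0]
    - [4.0,0,0,1.8,0]
    - [4.0,0,0,0.4,0]
    - [4.0,0,0,0,0]

```text
time_s: 7.1
tcp_pos: [0.562, -0.0004, 0.0802]
eef_rot: [180.0, -0.0, 5.3]
contact_force: [0.2, -0.1, -3.1]
gripper_width: 0.0492
```

Request:
servo_tool:
  steps:
    - [4.0,0,0,0.2,0]
    - [4.0,0,0,0.2,0]
    - [4.0,0,0,0.2,0]
    - [4.0,0,0,0,0]

```text
time_s: 7.6
tcp_pos: [0.5616, -0.0009, 0.0738]
eef_rot: [180.0, 0.0, 5.3]
contact_force: [1.1, 0.3, -2.9]
gripper_width: 0.0496
```

```bash
python3 - <<'E'
from h import *
need(.5614,.0003,.0343,5.3)
E
```

```text
t 7.6 tcp [ 0.5616 -0.0009  0.0738] rot [1.80e+02 1.00e-02 5.27e+00] F [ 1.1  0.3 -2.9] M [-0.05  0.05 -0.04] w 0.0496
spin -0.03 shift in yaw frame [-0.01 -0.13  3.95]
```

Request:
servo_tool:
  steps:
    - [4.0,0,0,0.2,0]
    - [4.0,0,0,0.2,0]
    - [4.0,0,0,0,0]

```text
time_s: 7.98
tcp_pos: [0.5617, -0.0009, 0.0696]
eef_rot: [180.0, 0.0, 5.3]
contact_force: [-0.3, 0.4, -3.0]
gripper_width: 0.0492
```

Request:
servo_tool:
  steps:
    - [4.0,0,0,0.2,0]
    - [4.0,0,0,0.2,0]
    - [4.0,0,0,0,0]

```text
time_s: 8.35
tcp_pos: [0.562, -0.0007, 0.0658]
eef_rot: [-180.0, -0.0, 5.3]
contact_force: [0.7, 1.3, -3.5]
gripper_width: 0.0495
```

```bash
python3 - <<'E'
from h import *
need(.5614,.0003,.0343,5.3)
E
```

```text
t 8.35 tcp [ 0.562  -0.0007  0.0658] rot [-1.7999e+02 -3.0000e-02  5.2900e+00] F [ 0.7  1.3 -3.5] M [ 0.39 -0.29  0.06] w 0.0495
spin -0.01 shift in yaw frame [-0.05 -0.1   3.15]
```

The shim is 8 mm past the pin tips with almost no force, so it has threaded. Continuing down.

Request:
servo_tool:
  steps:
    - [4.0,0,0,0.3,0]
    - [4.0,0,0,0.3,0]
    - [4.0,0,0,0.3,0]
    - [4.0,0,0,0,0]

```text
time_s: 8.85
tcp_pos: [0.5619, -0.0007, 0.0567]
eef_rot: [-180.0, -0.0, 5.3]
contact_force: [0.3, 2.3, -3.8]
gripper_width: 0.0492
```

```bash
python3 - <<'E'
from h import *
need(.5614,.0003,.0343,5.3)
E
```

```text
t 8.85 tcp [ 0.5619 -0.0007  0.0567] rot [-1.80e+02 -1.00e-02  5.28e+00] F [ 0.3  2.3 -3.8] M [ 0.75 -0.48  0.09] w 0.0492
spin -0.02 shift in yaw frame [-0.04 -0.11  2.24]
```

Request:
servo_tool:
  steps:
    - [4.0,0,-0.04,0.3,0]
    - [4.0,0,0,0.4,0]
    - [4.0,0,0,0.4,0]
    - [4.0,0,0,0.4,0]
    - [4.0,0,0,0,0]

```text
time_s: 9.48
tcp_pos: [0.5616, -0.0005, 0.0415]
eef_rot: [180.0, 0.0, 5.3]
contact_force: [1.7, 1.6, -2.7]
gripper_width: 0.0489
```

Request:
servo_tool:
  steps:
    - [4.0,0,0,0.3,0]
    - [4.0,0,0,0.3,0]
    - [4.0,0,0,0.2,0]
    - [4.0,0,0,0,0]

```text
time_s: 9.98
tcp_pos: [0.5617, -0.0005, 0.0349]
eef_rot: [180.0, -0.0, 5.3]
contact_force: [-3.6, 1.6, 7.1]
gripper_width: 0.0494
```

```bash
python3 - <<'E'
from h import *
need(.5614,.0003,.0343,5.3)
E
```

```text
t 9.97 tcp [ 5.617e-01 -5.000e-04  3.490e-02] rot [ 1.7999e+02 -2.0000e-02  5.3000e+00] F [-3.6  1.6  7.1] M [0.62 1.3  0.05] w 0.0494
spin -0.0 shift in yaw frame [-0.02 -0.08  0.06]
```

It has reached the bar: vertical force went from -3.8 to +7 N at about the expected height. One small seating push, then release and rise.

Request:
servo_tool:
  steps:
    - [4.0,0,0,0.2,0]
    - [4.0,0,0,0,0]
    - [6.5,0,0,0,0]
    - [8.0,0,0,0,0]
    - [8.0,0,0,0,0]
    - [8.0,0,0,-1,0]
    - [8.0,0,0,-4,0]
    - [8.0,0,0,-5,0]

```text
time_s: 10.98
tcp_pos: [0.561, -0.0008, 0.1325]
eef_rot: [180.0, 0.1, 5.3]
contact_force: [0.4, 0.3, 0.4]
gripper_width: 0.0799
```

Request:
servo_tool:
  steps:
    - [8.7,0,5,-2,0]
    - [8.7,0,6,0,5]
    - [8.7,0,6,0,5]
    - [8.7,0,5,0,0]
    - [8.7,0,0,0,0]
    - [8.7,0,0,0,0]

```text
time_s: 11.72
tcp_pos: [0.5678, -0.2201, 0.1521]
eef_rot: [-180.0, 0.0, -4.8]
contact_force: [-0.7, 0.8, -0.0]
gripper_width: 0.0866
```

```bash
python3 - <<'E'
from h import *
need(.5130,-.2445,.0272,-5)
a=r.capture("scene")[:,:,::-1];b=r.capture("top")[:,:,::-1]
cv2.imwrite("pics/s4f.png",a);cv2.imwrite("pics/t4f.png",b)
cv2.imwrite("pics/s4.png",cv2.resize(a[120:270,90:270],None,fx=4,fy=4,interpolation=2));cv2.imwrite("pics/t4.png",cv2.resize(b[150:290,300:460],None,fx=4,fy=4,interpolation=2))
E
```

```text
t 11.72 tcp [ 0.5678 -0.2201  0.1521] rot [-180.      0.     -4.78] F [-0.7  0.8 -0. ] M [-0.    0.03  0.06] w 0.0866
spin 0.22 shift in yaw frame [-5.25  2.91 12.49]
```

View pics/s4.png

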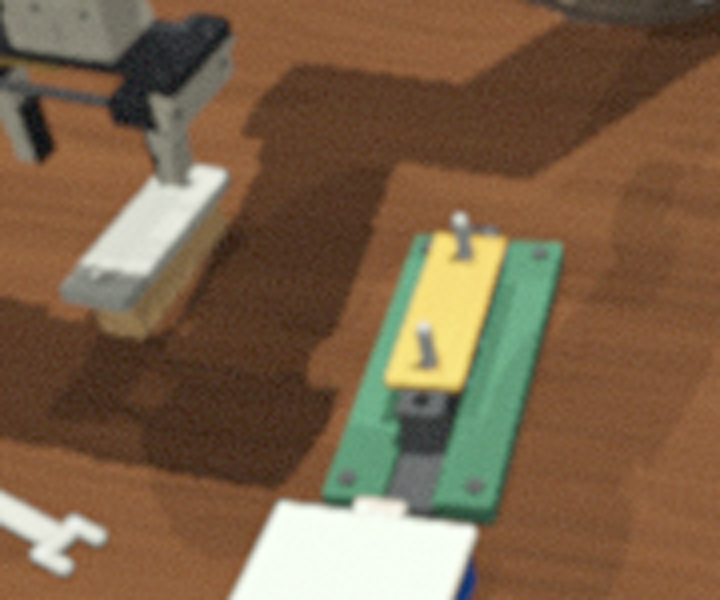

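View pics/t4.png

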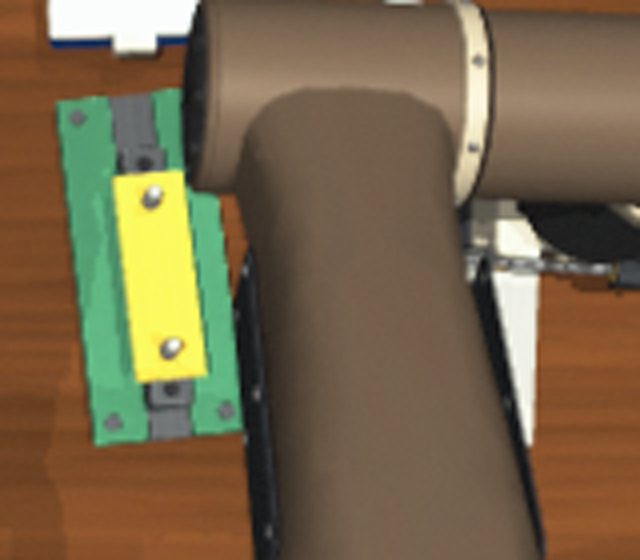

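The picture shows the shim level on the bar, with both pins through it at crop scene (460,225) and (425,335). Now the riser.

Request:
servo_tool:
  steps:
    - [8.7,-2.6,1.5,1,0.2]
    - [8.7,-2.7,1.4,3,0]
    - [8.7,0,0,3.0,0]
    - [8.7,0,0,0,0]

```text
time_s: 12.32
tcp_pos: [0.5114, -0.2431, 0.0804]
eef_rot: [-180.0, 0.2, -4.9]
contact_force: [-0.3, -0.2, 0.8]
gripper_width: 0.0868
```

```bash
python3 - <<'E'
from h import *
need(.5130,-.2443,.0295,-5)
cv2.imwrite("pics/s5.png",cv2.resize(r.capture("scene")[110:240,60:220,::-1],None,fx=4,fy=4))
E
```

```text
t 12.32 tcp [ 0.5114 -0.2431  0.0804] rot [-179.98    0.22   -4.85] F [-0.3 -0.2  0.8] M [-0.05 -0.02 -0.05] w 0.0868
spin 0.15 shift in yaw frame [0.17 0.1  5.09]
```

View pics/s5.png

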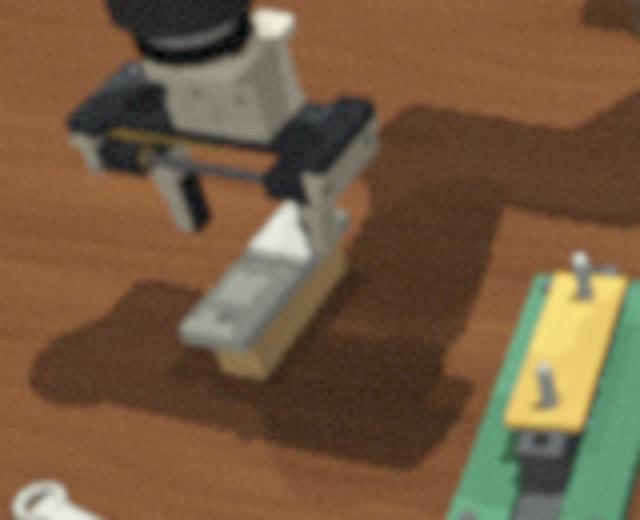

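The fingers straddle the riser. Descend, grip and lift.

Request:
servo_tool:
  steps:
    - [8.7,0.1,0.1,2.5,0.1]
    - [8.7,0,0,2.0,0]
    - [8.7,0,0,0.6,0]
    - [8.7,0,0,0,0]
    - [4.0,0,0,0,0]
    - [4.0,0,0,0,0]
    - [4.0,0,0,0,0]
    - [4.0,0,0,0,0]
  squeeze: 45

```text
time_s: 13.38
tcp_pos: [0.5137, -0.2454, 0.031]
eef_rot: [180.0, -0.0, -5.0]
contact_force: [0.3, 0.7, -0.1]
gripper_width: 0.0524
```

Request:
servo_tool:
  steps:
    - [4.0,0,0,0,0]
    - [4.0,0,0,0,0]
    - [4.0,0,0,0,0]

```text
time_s: 13.75
tcp_pos: [0.5137, -0.2453, 0.031]
eef_rot: [-180.0, -0.0, -5.0]
contact_force: [-1.7, 1.6, 2.6]
gripper_width: 0.0496
```

Request:
servo_tool:
  steps:
    - [4.0,0,0,-1,0]
    - [4.0,0,0,-3,0]
    - [4.0,0,0,-4,0]
    - [4.0,0,0,-3,-5.2]
    - [4.0,0,0,0,-5.1]
    - [4.0,0,0,0,0]

```text
time_s: 14.5
tcp_pos: [0.5128, -0.2451, 0.1406]
eef_rot: [-180.0, 0.1, 5.2]
contact_force: [-0.0, 0.5, -7.5]
gripper_width: 0.0496
```

```bash
python3 - <<'E'
from h import *
need(.562,-.0005,.125,5.3)
E
```

```text
t 14.5 tcp [ 0.5128 -0.2451  0.1406] rot [-1.7996e+02  5.0000e-02  5.2200e+00] F [-0.   0.5 -7.5] M [-0.03  0.03  0.  ] w 0.0496
spin -0.08 shift in yaw frame [  7.16 -23.9    1.56]
```

Request:
servo_tool:
  steps:
    - [4.0,1.4,-4.8,0,0]
    - [4.0,1.4,-4.8,0,0]
    - [4.0,1.4,-4.8,0,0]
    - [4.0,1.4,-4.8,0,0]
    - [4.0,1.5,-3.0,0,0]
    - [4.0,0,-1.7,0.5,0]
    - [4.0,0,0,0,0]
    - [4.0,0,0,0,0]

```text
time_s: 15.5
tcp_pos: [0.5617, -0.0015, 0.1354]
eef_rot: [180.0, 0.1, 5.2]
contact_force: [0.1, -0.6, -5.5]
gripper_width: 0.0495
```

```bash
python3 - <<'E'
from h import *
need(.562,-.0005,.100,5.3)
a=r.capture("scene")[:,:,::-1];b=r.capture("top")[:,:,::-1]
cv2.imwrite("pics/t6f.png",b)
cv2.imwrite("pics/s6.png",cv2.resize(a[120:250,150:310],None,fx=4,fy=4,interpolation=2));cv2.imwrite("pics/t6.png",cv2.resize(b[150:290,260:420],None,fx=4,fy=4,interpolation=2))
E
```

```text
t 15.5 tcp [ 0.5617 -0.0015  0.1354] rot [1.7998e+02 8.0000e-02 5.2200e+00] F [ 0.1 -0.6 -5.5] M [-0.11 -0.    0.03] w 0.0495
spin -0.08 shift in yaw frame [ 0.04 -0.1   3.54]
```

View pics/s6.png

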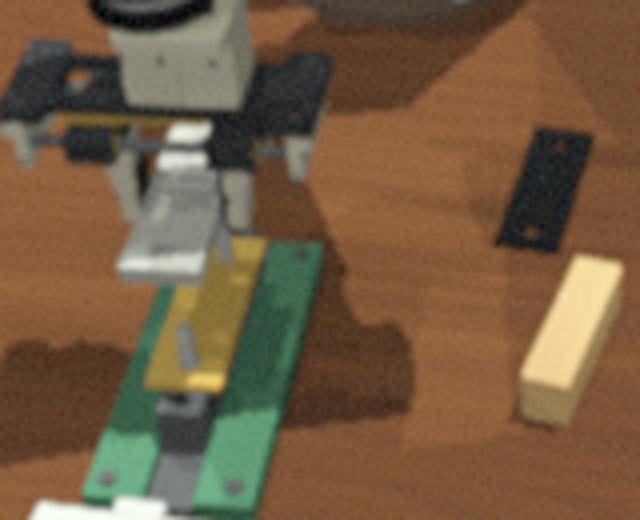

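View pics/t6.png

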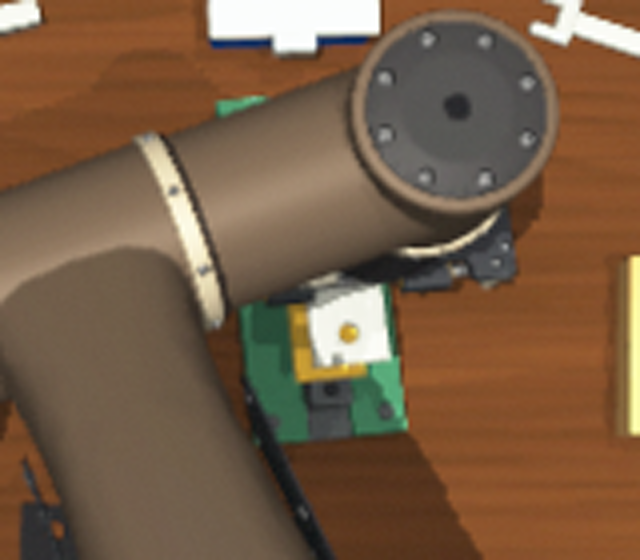

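```bash
python3 - <<'E'
from h import *
t=cv2.imread("pics/t6f.png")
print(onz("top",(346.6,232.9),.1565), onz("top",(343.9,239.6),.1565),proj("top",(.5065,-.0049,.09)))
cv2.imwrite("pics/t6z.png",cv2.resize(t[215:250,325:365],None,fx=16,fy=16,interpolation=0))
E
```

```text
[ 0.50630756 -0.00540692  0.1565    ] [0.48837474 0.0022983  0.1565    ] [343.24605824 235.61672342]
```

View pics/t6z.png

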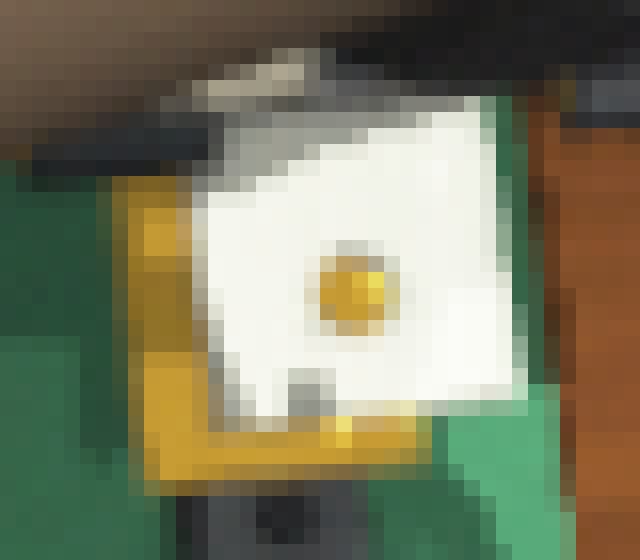

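The riser hole is at (.5063,-.0054), against the pin at (.5065,-.005), so they agree. The grey dot near the plate's edge looks like a shadow. Descending.

Request:
servo_tool:
  steps:
    - [4.0,0,-0.03,2.5,0]
    - [4.0,0,0,1.8,0]
    - [4.0,0,0,0.3,0]
    - [4.0,0,0,0,0]

```text
time_s: 16.1
tcp_pos: [0.5627, -0.001, 0.0903]
eef_rot: [180.0, -0.0, 5.2]
contact_force: [0.8, 0.3, -6.9]
gripper_width: 0.0495
```

Request:
servo_tool:
  steps:
    - [4.0,0,0,0.2,0]
    - [4.0,0,0,0.2,0]
    - [4.0,0,0,0.2,0]
    - [4.0,0,0,0,0]

```text
time_s: 16.6
tcp_pos: [0.5622, -0.0005, 0.0837]
eef_rot: [180.0, 0.0, 5.3]
contact_force: [-1.1, 0.1, -5.6]
gripper_width: 0.0496
```

```bash
python3 - <<'E'
from h import *
need(.562,-.0005,.047,5.3)
E
```

```text
t 16.6 tcp [ 5.622e-01 -5.000e-04  8.370e-02] rot [1.80e+02 2.00e-02 5.28e+00] F [-1.1  0.1 -5.6] M [-0.05  0.01 -0.06] w 0.0496
spin -0.02 shift in yaw frame [-0.02 -0.01  3.67]
```

Request:
servo_tool:
  steps:
    - [4.0,0,0,0.2,0]
    - [4.0,0,0,0.2,0]
    - [4.0,0,0,0.1,0]
    - [4.0,0,0,0,0]

```text
time_s: 17.1
tcp_pos: [0.5623, -0.0006, 0.0787]
eef_rot: [180.0, 0.0, 5.3]
contact_force: [0.6, 0.9, -6.2]
gripper_width: 0.0497
```

Request:
servo_tool:
  steps:
    - [4.0,0,0,0.2,0]
    - [4.0,0,0,0.2,0]
    - [4.0,0,0,0.1,0]
    - [4.0,0,0,0,0]

```text
time_s: 17.6
tcp_pos: [0.5623, -0.0006, 0.0737]
eef_rot: [180.0, 0.0, 5.3]
contact_force: [0.3, -0.3, -6.0]
gripper_width: 0.0495
```

```bash
python3 - <<'E'
from h import *
need(.562,-.0005,.047,5.3)
E
```

```text
t 17.6 tcp [ 0.5623 -0.0006  0.0737] rot [1.80e+02 1.00e-02 5.27e+00] F [ 0.3 -0.3 -6. ] M [-0.06 -0.01  0.03] w 0.0495
spin -0.03 shift in yaw frame [-0.03 -0.01  2.67]
```

The riser is threaded with no side force. I'll go down another 2.2 cm, then finish slowly.

Request:
servo_tool:
  steps:
    - [4.0,0,0,0.4,0]
    - [4.0,0,0,0.4,0]
    - [4.0,0,0,0.4,0]
    - [4.0,0,0,0,0]

```text
time_s: 18.1
tcp_pos: [0.562, -0.0006, 0.0613]
eef_rot: [180.0, 0.1, 5.3]
contact_force: [0.2, 0.5, -6.5]
gripper_width: 0.0496
```

Request:
servo_tool:
  steps:
    - [4.0,0,0,0.4,0]
    - [4.0,0,0,0.4,0]
    - [4.0,0,0,0.2,0]
    - [4.0,0,0,0,0]

```text
time_s: 18.6
tcp_pos: [0.5628, -0.0004, 0.0528]
eef_rot: [180.0, -0.1, 5.3]
contact_force: [-4.4, 0.6, 4.3]
gripper_width: 0.0496
```

Request:
servo_tool:
  steps:
    - [4.0,0,0,0.2,0]
    - [4.0,0,0,0.2,0]
    - [4.0,0,0,0.1,0]
    - [4.0,0,0,0,0]

```text
time_s: 19.1
tcp_pos: [0.5629, -0.0004, 0.0493]
eef_rot: [180.0, -0.1, 5.3]
contact_force: [-9.3, 2.2, 18.9]
gripper_width: 0.0495
```

Contact came about 5 mm early, with Fx at -9 N, so it could be binding. I'll look.

```bash
python3 - <<'E'
from h import *
need(.562,-.0005,.047,5.3)
a=r.capture("scene")[:,:,::-1]
cv2.imwrite("pics/s7.png",cv2.resize(a[140:240,160:270],None,fx=6,fy=6,interpolation=2))
E
```

```text
t 19.1 tcp [ 5.629e-01 -4.000e-04  4.930e-02] rot [ 1.7999e+02 -1.1000e-01  5.3300e+00] F [-9.3  2.2 18.9] M [ 0.84  3.38 -0.11] w 0.0495
spin 0.03 shift in yaw frame [-0.09  0.    0.23]
```

View pics/s7.png

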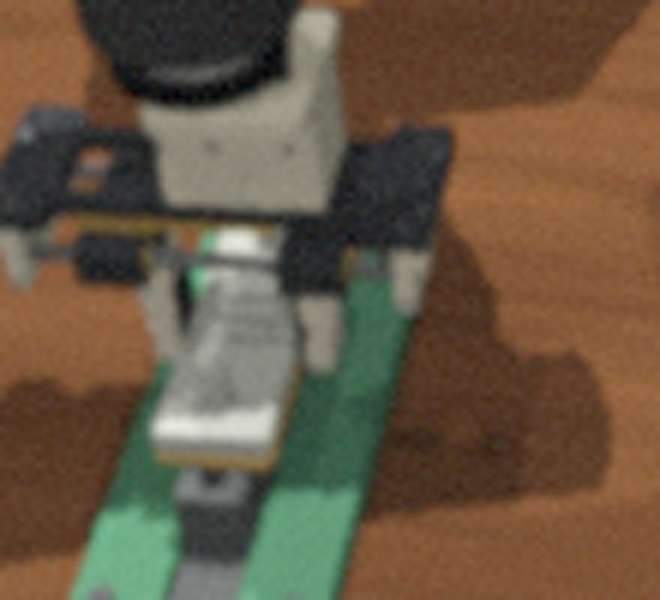

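The riser looks nearly on the shim. I'll ease x slightly, release so it can settle, rise and check.

Request:
servo_tool:
  steps:
    - [4.0,-0.08,0,0.1,0]
    - [4.0,0,0,0,0]
    - [6.5,0,0,-0.1,0]
    - [7.0,0,0,0,0]
    - [7.0,0,0,0,0]

```text
time_s: 19.77
tcp_pos: [0.5617, -0.0006, 0.0468]
eef_rot: [180.0, -0.0, 5.3]
contact_force: [0.7, 0.1, -0.4]
gripper_width: 0.0687
```

Request:
servo_tool:
  steps:
    - [8.0,0,0,0,0]
    - [8.0,0,0,-2,0]
    - [8.0,0,0,-4,0]
    - [8.0,0,0,-5,0]
    - [8.0,0,6,0,0]
    - [8.0,0,6,0,0]
    - [8.0,0,6,0,0]
    - [8.0,0,6,0,0]

```text
time_s: 20.78
tcp_pos: [0.5837, -0.2415, 0.1568]
eef_rot: [180.0, -0.0, 5.3]
contact_force: [0.9, 0.5, -0.1]
gripper_width: 0.0799
```

```bash
python3 - <<'E'
from h import *
need(.562,-.0005,.047,5.3)
a=r.capture("scene")[:,:,::-1];b=r.capture("top")[:,:,::-1];cv2.imwrite("pics/s8f.png",a);cv2.imwrite("pics/t8f.png",b)
cv2.imwrite("pics/s8.png",cv2.resize(a[160:250,160:250],None,fx=6,fy=6,interpolation=2))
cv2.imwrite("pics/t8.png",cv2.resize(b[160:270,300:380],None,fx=5,fy=5,interpolation=2))
E
```

```text
t 20.77 tcp [ 0.5837 -0.2415  0.1568] rot [ 1.8e+02 -1.0e-02  5.3e+00] F [ 0.9  0.5 -0.1] M [ 0.09 -0.23 -0.  ] w 0.0799
spin 0.0 shift in yaw frame [  0.07 -24.19  10.98]
```

View pics/s8.png

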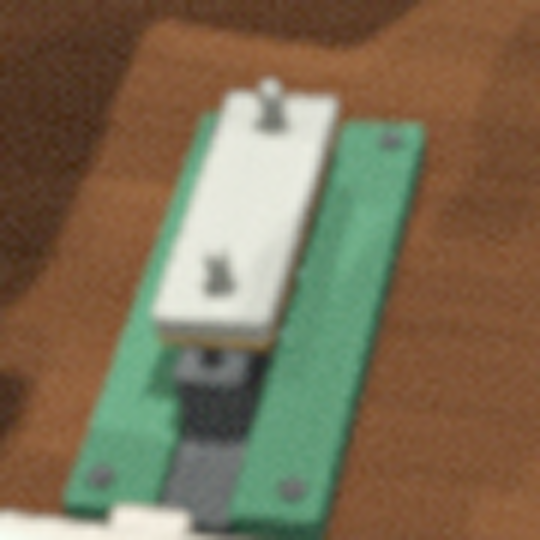

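View pics/t8.png

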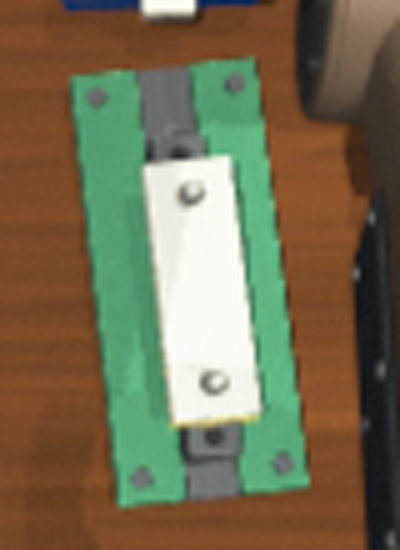

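Both pins come through the riser, and it lies on the shim with only a thin brass edge showing. A height check on the riser's top corners from the two views:

```bash
python3 - <<'E'
from h import *
t=cv2.imread("pics/t8f.png");s=cv2.imread("pics/s8f.png")
a=np.radians(5.2);ux=np.array([np.cos(a),np.sin(a),0]);uy=np.array([-np.sin(a),np.cos(a),0])
_,rt=quad(t,(0,0,185),(180,60,255),(325,185,356,248));cs,rs=quad(s,(0,0,165),(180,60,255),(180,172,220,216))
print(rt,rs,tri(rt[0],rs[0]))
ap=cv2.approxPolyDP(cv2.convexHull(cs),3,True)[:,0];print("scene corners",ap.tolist())
c=onz("top",rt[0],.068);print(c)
for z in(.068,.074):
  cz=onz("top",rt[0],z);print(z,[np.round(proj("scene",cz+i*.075*ux+j*.025*uy),1).tolist() for i,j in((1,1),(1,-1),(-1,-1),(-1,1))])
E
```

```text
((340.0220947265625, 217.37265014648438), (52.023677825927734, 18.217166900634766), 83.8844985961914) ((200.15000915527344, 194.5500030517578), (18.973663330078125, 44.588111877441406), 18.434947967529297) (array([ 0.56273381, -0.00197916,  0.06375929]), [array([ 0.5, -0.2]), array([0.8, 0. ])])
scene corners [[215, 176], [204, 212], [185, 213], [197, 177]]
[5.61628568e-01 1.86047976e-05 6.80000000e-02]
0.068 [[204.5, 213.1], [185.6, 211.9], [198.8, 175.2], [216.0, 176.2]]
0.074 [[204.6, 211.3], [185.7, 210.1], [198.9, 173.4], [216.2, 174.4]]
```

The corners fit a top height of 68 mm (74 mm fits worse), level at both ends. The triangulated 64 mm carries the same 3–4 mm low bias as before the pick. Last step is a bystander check, then hand-in.

```bash
python3 - <<'E'
from h import *
a=cv2.imread("pics/top0.png");b=cv2.imread("pics/t8f.png")
for n,(x0,y0,x1,y1) in dict(bar=(205,145,275,172),box=(305,125,360,168),spanner=(388,142,452,178)).items():
    print(n,cv2.absdiff(a[y0:y1,x0:x1],b[y0:y1,x0:x1]).mean())
    f=lambda i:cv2.phaseCorrelate(np.float64(cv2.cvtColor(a,6)[y0:y1,x0:x1]),np.float64(cv2.cvtColor(i,6)[y0:y1,x0:x1]));print(f(b))
print(r.get_state()["contact_force"]);print(r.close_job())
E
```

```text
bar 0.9245149911816578
((0.012846245703450165, 0.5601157577746854), 0.9991063989165785)
box 3.227625088090204
((0.03379253919992564, 0.4109477096921772), 0.9992040741718532)
spanner 44.61820023148148
((-9.469523493602757, 11.566955916815706), -0.17073002021324196)
[-0.85312268  0.41234071 -0.64102453]
the job is handed in; nothing more can be done
None
```

The brass shim is threaded over both pins and seated on the dowel bar, with the steel riser lying flat on top of it. I let go of both parts, moved the arm clear and handed the job in at about 21 s.

**Last checks**
- **Pins:** both show through the riser in both camera views.
- **Riser height:** its top corners fit a flat plate at 68 mm, which is the expected height. Direct triangulation gave 64 mm, the same 3–4 mm low error those measurements showed before the pick.
- **Bystanders:** the boring bar and parts box have not moved. The spanner comparison was meaningless, probably because the arm covered it in the last view. The arm never went near it, and part of it was visible where expected earlier, but its final position is not confirmed.

**What went wrong**
- **Wrong-way push:** before the first lift I pushed down about 1 cm by mistake. The wrist force read 36 N, and I regripped the shim before lifting it.
- **Early contact:** the riser touched about 5 mm early, with 19 N vertical and 9 N sideways. Easing it slightly sideways and releasing it let it drop home.

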